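# Clamp the goldsmith's handpiece in its bench cradle

### The arm

A 6-joint arm with a two-finger parallel gripper is mounted at the origin on the work surface. World frame = base frame: x ahead of the robot, y to its left, z up, the work surface at z = 0. Lengths are in m, angles in degrees, forces in N, time in s.
With the tool pointing down it reaches from about 0.25 to 0.775 m from the base axis. Payload 4 kg.
Tool frame: the origin (TCP) lies at the very end of the fingers, on their centre line; the grasp point (between the pads) lies 19 mm behind it; z points along the fingers, y is the direction in which the jaws open and shut (so a half turn about z gives the same grasp; the last joint's range is limited). The gripper opens to 85 mm and grips with 20 to 120 N. Pads are 22 mm wide; open, the fingers measure 114 mm over their backs; the gripper's body (76 mm by 85 mm) begins 54 mm behind the grasp point. The pads swing forward as they close: fully open they stand 13 mm farther back than shut.
Start: joints at [-71.855, 4.996, 78.535, -0, 96.463, -5.907], TCP at [0.224, -0.502, 0.231] pointing down, gripper open.
Joint ranges: [-177.83, 177.83], [-43.37, 116.18], [15.69, 146.23], [-61.86, 241.86], [9.47, 152.12], [-147.06, 147.06]. Speed limits (degrees/s): [159.86, 159.86, 180, 180, 180, 180].

### API

Orientations are given as [roll, pitch, yaw] about the fixed x, y, z axes, in that order (R = Rz(yaw) Ry(pitch) Rx(roll)).
In Python, from cell import observe, imaging, manip gives the robot as it stands.
- The arm moves only by the tool jog_arm, never from a script. Its argument "increments" is a list of rows, each a list of 3 entries, a list of its own where there are three numbers: the turn, a rotation vector about the tool's x, y, z in rad, then the shift along the tool's x, y, z in m, then the closure in counts, from 0 (fully open) to 255 (shut). A call has 1 to 5 rows; each row shifts and turns the commanded pose from where the row before left it, along the tool's axes as they then stand; what a row does not reach is not made up. A row lasts 1/12 s, in which the tool goes at most 41.7 mm and 7.16 degrees, less where a joint would pass 70% of its speed; a pose out of reach is approached as far as the arm can. A call with a gripper value outside its range is refused whole. The fingers move at their own pace and stop on an object; "force" is the grip in N (left out, the last holds). Time passes only in rows, so rows that do not move let the fingers close. It gives the time, the measured TCP pose, the force and the opening at its end, in the units of the state.
- observe(): the state, without advancing time (a new reading comes with each control period).
- imaging.capture(name): name is "side" or "top" or "wrist"; returns a dict with "pixels" (384x512x3 uint8, blue, green, red), "range_z" (384x512 float32, m along the optical axis (not along the pixel's ray), 0 where there is no reading), "fx", "fy", "cx", "cy" (pixels), "distortion" ([k1, k2, p1, p2, k3] as OpenCV has them; the pictures are not rectified), "cam_to_world" (4x4, takes a point from camera to world coordinates). Camera axes: x right, y down, z forward; pixel columns grow to the right and rows downward; lengths in m; the calibration is good to about 2 mm. A picture is of the moment at which its call begins.
- manip.sign_off(): hands the job in, once; it reports no verdict.
The state is a dict: "time_s": time; "qpos": joint angles; "qd": joint speeds; "joint_efforts": joint torques, N m; "position": TCP position; "orientation": TCP orientation; "ft_force": force on the tool from outside, world axes, zero at the start; "ft_torque": the same for the moment, N m; "finger_gap": finger opening in m.
Only numpy, scipy, OpenCV 4.12 (cv2) and the standard library are available. Lean on these libraries where they do the work, as an engineer would, in place of code of your own. Each camera call takes 0.05 s, during which the arm holds its last target.

### The job

Clamp the thick cordless handpiece in the bench cradle: lift the sprung clamp bar by its wing, turn it well aside (about a quarter turn anticlockwise seen from above), and lay the handpiece in the two V blocks, middle of its barrel midway between them, either way round. Then lift the bar again, turn it back so that it points straight across the barrel, and lower it until it presses on the barrel.

Things in the scene. Friction and masses are not known exactly. Their poses are not given: they have to be found in the camera images.
- handpiece_center (a point): Centre of the barrel of the cordless handpiece: aluminium cylinder 30 mm thick, 100 mm long, black band at the tail, dark tapering nose 28 mm long at the other end; 0.16 kg. It lies on the bench, centre 15 mm up; x axis along the barrel to the nose. Thickest of three tools lying side by side (others: pin vise 14 mm thick; tapering steel ring mandrel with wooden handle). 25 mm or more free beside it.
- cradle_seat (a point): Where the barrel's centre must rest in the fixed cradle: 62 mm above the bench, midway between two aluminium V blocks; y axis along the laid barrel, x across it, away from the clamp post. The blocks stand 25 to 37 mm either side along y, tops at 62 mm height, reaching 28 mm out along x. The 50 mm gap between them is free for fingers down to the base plate, 12 mm thick.
- clamp_wing (a point): Middle of the clamp's upright wing grip, on its turning axis, 95 mm from cradle_seat along -x. Dark steel plate 36 mm long (x axis), 12 thick (y axis), 22 mm down to a hub 26 mm across, 20 mm up to its top. The bar, 14 mm wide, 10 high, runs 125 mm out along its x axis, underside 36 mm below this point. Height of this point: 84 mm with the bar down, 113 mm with the bar resting on the laid barrel.
- clamp_turn (a joint): Turn of wing and bar in rad: 0 with the bar straight across the cradle, growing anticlockwise from above, stops at -0.2 and 1.6, stays where left. They also rise up to 50 mm against a spring (3 N down, 7 N up, plus 1.5 N weight) that pulls them down at any angle. Down in the empty cradle the bar is trapped between the V blocks: lift 20 mm or more to turn it, 35 mm or more to pass over the barrel.
Not all that is in view belongs to the job. There is more than one size of the part that bears cradle_seat; the job needs the smallest.

How it is judged (in metres and radians):
On the way, in this order (a step that is already met when the one before it is completed fails the run):
1. the clamp bar has been lifted and turned well aside (more than 1.0 rad) (value of joint clamp_turn above 1 rad), for 0.2 s.
2. the handpiece lies in the V blocks while the bar is still aside (x of handpiece_center in the frame of cradle_seat between -0.008 and 0.008 m and y of handpiece_center in the frame of cradle_seat between -0.015 and 0.015 m and z of handpiece_center in the frame of cradle_seat between -0.006 and 0.006 m and angle between the x axis of handpiece_center and the y axis of cradle_seat, either way round below 0.175 rad and value of joint clamp_turn above 1 rad), for 0.2 s.
At the end, for the whole second after the job is handed in: Barrel centre within 8 mm sideways, 15 mm lengthwise and 6 mm in height of cradle_seat, barrel within 10 degrees of its y axis (either way round); bar turned back across it (clamp_turn below 0.2 rad) and lowered onto it (clamp_wing 44 to 58 mm above cradle_seat) (x of handpiece_center in the frame of cradle_seat between -0.008 and 0.008 m and y of handpiece_center in the frame of cradle_seat between -0.015 and 0.015 m and z of handpiece_center in the frame of cradle_seat between -0.006 and 0.006 m and angle between the x axis of handpiece_center and the y axis of cradle_seat, either way round below 0.175 rad and value of joint clamp_turn below 0.2 rad and z of clamp_wing in the frame of cradle_seat between 0.044 and 0.058 m); the robot touches nothing.
It also fails if it takes over 72 s, if anything falls off the work surface, if the arm or the gripper's body presses on something with over 40 N, if the wrist force passes 120 N, or if a joint passes its speed limit or range.

## Working session

There is one attempt and no reset: what is moved stays moved. The work goes in short steps, Python scripts to look and compute and a tool call to move; the robot and the scene stay as the last step left them, time stands still between calls to the robot, and variables do not carry over. Pictures are saved under pics/ and viewed, and the job is handed in when it is done.

Besides the shell and the picture viewer there is one more tool, called after "Emit:" by a JSON object that holds its "method" and its "body", one argument or row to a line. jog_arm: Moves the arm, as the interface text tells. Its arguments: {"type":"object","properties":{"increments":{"type":"array"},"force":{"type":"number"}},"required":["increments"]}

```bash
mkdir -p pics; ls; cat > h.py <<'E'
import numpy as np, cv2, pickle
from cell import observe, imaging, manip
def cap(n,tag):
    d=imaging.capture(n); pickle.dump(d,open(f'{n}_{tag}.pkl','wb')); cv2.imwrite(f'pics/{n}_{tag}.png',d['pixels']); return d
def load(n,tag): return pickle.load(open(f'{n}_{tag}.pkl','rb'))
def K(d): return np.array([[d['fx'],0,d['cx']],[0,d['fy'],d['cy']],[0,0,1.]])
def ray(d,uv):
    p=cv2.undistortPoints(np.array(uv,float).reshape(-1,1,2),K(d),np.array(d['distortion'],float)).reshape(-1,2)
    T=np.array(d['cam_to_world']); r=np.c_[p,np.ones(len(p))]@T[:3,:3].T
    return T[:3,3],r
def plane(d,uv,z):
    o,r=ray(d,uv); return o+r*((z-o[2])/r[:,2])[:,None]
def pts(d):
    v,u=np.mgrid[0:384,0:512]; o,r=ray(d,np.c_[u.ravel(),v.ravel()])
    return (o+r*d['range_z'].reshape(-1,1)).reshape(384,512,3)
def proj(d,P):
    T=np.linalg.inv(np.array(d['cam_to_world'])); P=np.atleast_2d(P)
    return cv2.projectPoints(P,cv2.Rodrigues(T[:3,:3])[0],T[:3,3],K(d),np.array(d['distortion'],float))[0].reshape(-1,2)
E
python3 - <<'E'
from h import *
for n in('side','top','wrist'):
    d=cap(n,'0'); print(n,np.round(d['cam_to_world'],3).tolist(),d['fx'],d['distortion'])
print(observe())
E
```

```text
pics
side [[-0.955, -0.202, 0.217, 0.26], [-0.296, 0.701, -0.649, 0.577], [-0.021, -0.684, -0.729, 0.752], [0.0, 0.0, 0.0, 1.0]] 363.12908301377485 [-0.0481758  0.         0.         0.         0.       ]
top [[-0.025, -0.998, 0.056, 0.402], [-0.999, 0.023, -0.04, 0.003], [0.039, -0.057, -0.998, 0.987], [0.0, 0.0, 0.0, 1.0]] 381.6294748910536 [0.0258883 0.        0.        0.        0.       ]
wrist [[0.407, -0.872, -0.272, 0.294], [-0.913, -0.389, -0.119, -0.47], [-0.002, 0.297, -0.955, 0.373], [0.0, 0.0, 0.0, 1.0]] 285.1811703568806 [-0.02764543  0.          0.          0.          0.        ]
{'time_s': 0.15, 'qpos': array([-7.18551603e+01,  5.03157749e+00,  7.86070354e+01,  1.07829465e-03,
        9.64623154e+01, -5.90798560e+00]), 'qd': array([ 0.01680242, -0.00268092, -0.30849341, -0.01245982, -0.09954773,
        0.09618637]), 'joint_efforts': array([ 1.91731189e-03, -3.52373743e+01, -3.13680661e+01, -1.01421124e-04,
        8.05102842e-03,  4.57420128e-06]), 'position': array([ 0.22404069, -0.50187363,  0.23036775]), 'orientation': array([-1.79899718e+02, -1.14546209e-02,  2.40529357e+01]), 'ft_force': array([-0.44194292, -0.17856314,  0.62116713]), 'ft_torque': array([-0.09768819, -0.0132059 ,  0.0016545 ]), 'finger_gap': 0.08524314503105519}
```

View pics/top_0.png

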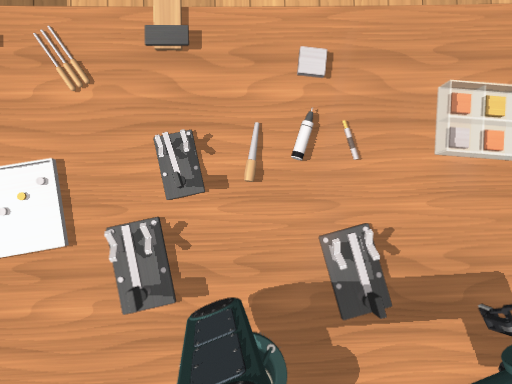

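View pics/side_0.png

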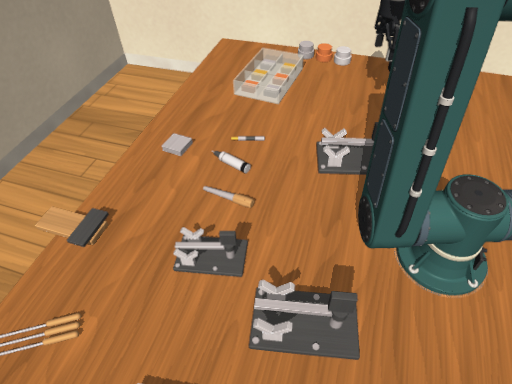

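Top picture: three cradles at about (180,162), (140,265) and (355,270), the first clearly the smallest. Tools: mandrel (254,150), handpiece (304,135) and pin vise (351,140). Next, a crop and measurements.

```bash
python3 - <<'E'
from h import *
d=load('top','0'); s=load('side','0')
a=cv2.resize(d['pixels'][90:210,130:370],None,fx=3.3,fy=3.3,interpolation=cv2.INTER_CUBIC)
b=cv2.resize(s['pixels'][130:290,160:300],None,fx=3,fy=3,interpolation=cv2.INTER_CUBIC)
cv2.imwrite('pics/c1.png',a);cv2.imwrite('pics/c2.png',b)
P=pts(d)
for (u,v) in [(180,162),(187,180),(175,150),(140,265),(304,135),(351,140),(254,150)]: print(u,v,np.round(P[v,u],3))
# handpiece: bright points with height 10..40mm
m=(P[...,2]>0.012)&(P[...,2]<0.045)
box=np.zeros_like(m); box[100:168,285:325]=1
Q=P[m&box]; print(len(Q),Q.min(0),Q.max(0))
# plates
for nm,(u0,u1,v0,v1) in dict(s=(145,215,120,205),l=(95,185,210,320),r=(310,400,215,325)).items():
    B=np.zeros_like(m);B[v0:v1,u0:u1]=1
    g=(P[...,2]>0.006)&B.astype(bool)
    q=(P[g][:,:2]*1000).astype(np.float32); print(nm,cv2.minAreaRect(q),P[g][:,2].max())
E
```

```text
180 162 [0.536 0.152 0.013]
187 180 [0.49  0.135 0.013]
175 150 [0.567 0.164 0.012]
140 265 [0.28  0.253 0.018]
304 135 [ 0.597 -0.165  0.03 ]
351 140 [ 0.585 -0.29   0.014]
254 150 [ 0.562 -0.037  0.02 ]
523 [ 0.53647675 -0.19069212  0.01209451] [ 0.669763   -0.1320375   0.03361713]
s ((493.77044677734375, 127.32083892822266), (270.65155029296875, 150.65106201171875), 24.469350814819336) 0.9867856816509072
l ((297.4782409667969, 154.1689453125), (220.60047912597656, 334.89776611328125), 10.13060188293457) 0.9867856816509072
r ((315.943359375, -224.1273651123047), (434.0120544433594, 216.6470947265625), 42.741432189941406) 0.9867856816509072
```

View pics/c1.png

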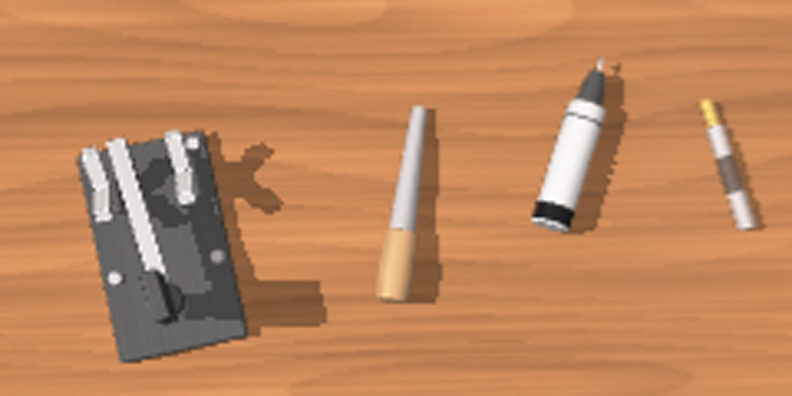

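View pics/c2.png

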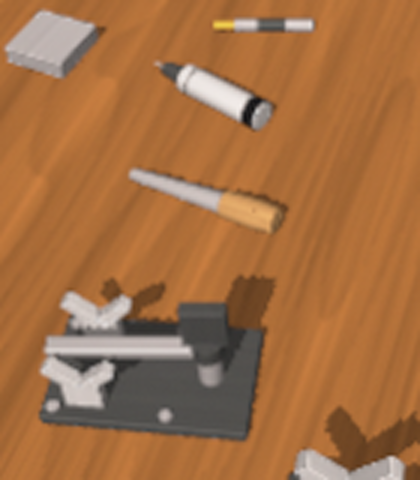

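Crops: the small cradle has V blocks at crop (95,185) and (180,165), the bar running between them, and the wing at (165,297). The handpiece has a black tail band at (553,215) and its nose at (598,75). I'll measure both now.

```bash
python3 - <<'E'
from h import *
def R(q): return cv2.minAreaRect((q[:,:2]*1000).astype(np.float32))
for n in('top','side'):
    d=load(n,'0');P=pts(d);ok=d['range_z']>0
    z=P[...,2]; inb=lambda x0,x1,y0,y1: ok&(P[...,0]>x0)&(P[...,0]<x1)&(P[...,1]>y0)&(P[...,1]<y1)
    c=inb(.42,.64,.05,.25)
    print(n,'plate',R(P[c&(z>.008)&(z<.017)]), np.median(z[c&(z>.008)&(z<.017)]))
    q=P[c&(z>.095)&(z<.115)];print(' wingtop',len(q),q.mean(0),R(q),np.median(q[:,2]))
    q=P[c&(z>.053)&(z<.070)]; print(' 53-70',len(q),R(q))
    br=d['pixels'].min(2)
    q=P[c&(z>.054)&(z<.0605)&(br>110)];print(' bar?',len(q),R(q),np.median(q[:,2]))
    h=inb(.52,.70,-.21,-.11)&(z>.008)&(z<.05)
    q=P[h]; print(' hp',len(q),R(q))
    q=P[h&(z>.026)]; print('  ridge',len(q),q.mean(0),R(q),np.percentile(q[:,2],95))
    w=h&(br>150); q=P[w]; print('  white',len(q),R(q)) 
E
```

```text
top plate ((531.1079711914062, 155.74440002441406), (164.7854461669922, 99.8463134765625), 11.134449005126953) 0.012217473248302746
 wingtop 89 [0.48402557 0.14581476 0.10339806] ((484.4832763671875, 146.3052215576172), (36.24546813964844, 12.30884075164795), 15.655913352966309) 0.10383224409608183
 53-70 413 ((536.4344482421875, 157.00030517578125), (141.03616333007812, 73.52500915527344), 10.205460548400879)
 bar? 312 ((552.6024169921875, 159.80145263671875), (108.29119873046875, 73.36979675292969), 10.446736335754395) 0.057933183526297505
 hp 526 ((604.5827026367188, -167.27613830566406), (29.964866638183594, 138.51583862304688), 70.5353775024414)
  ridge 293 [ 0.58619574 -0.16034672  0.02889103] ((589.3841552734375, -161.98216247558594), (22.846284866333008, 106.29193878173828), 70.04109191894531) 0.03192022618661461
  white 357 ((605.1753540039062, -166.64328002929688), (27.767032623291016, 137.79739379882812), 70.98932647705078)
side plate ((529.5280151367188, 156.89163208007812), (163.60279846191406, 100.43590545654297), 10.83561897277832) 0.012458016711484055
 wingtop 103 [0.48292775 0.1498335  0.1018002 ] ((483.6291198730469, 148.7340087890625), (33.808204650878906, 14.53491497039795), 18.434734344482422) 0.10278345527787836
 53-70 463 ((535.0641479492188, 158.36477661132812), (139.6260528564453, 74.16898345947266), 10.695890426635742)
 bar? 325 ((548.94677734375, 160.347412109375), (111.41334533691406, 72.76734924316406), 10.316388130187988) 0.057991372960750076
 hp 340 ((603.9273071289062, -163.6488037109375), (27.625768661499023, 140.45179748535156), 71.03832244873047)
  ridge 145 [ 0.58289646 -0.15678937  0.02820204] ((586.2955322265625, -157.53294372558594), (22.772069931030273, 99.86335754394531), 70.67780303955078) 0.030630830145782363
  white 214 ((586.706298828125, -156.54302978515625), (26.727638244628906, 100.20045471191406), 69.1224365234375)
```

```bash
cat > go.py <<'E'
import sys,numpy as np
from cell import observe
from scipy.spatial.transform import Rotation as Ro
# usage: go.py x y z yaw -> total shift in current tool axes, and residual rotvec in tool axes
def go(x,y,z,yaw):
    s=observe(); R=Ro.from_euler('xyz',s['orientation'],degrees=True)
    t=Ro.from_euler('xyz',[180,0,yaw],degrees=True)
    d=np.array([x,y,z])-s['position']; sh=R.inv().apply(d); rv=(R.inv()*t).as_rotvec()
    n=max(int(np.ceil(np.linalg.norm(sh)/.04)),1); m=max(int(np.ceil(np.linalg.norm(rv)/.12)),1)
    print('t',round(s['time_s'],2),'pos',s['position'].round(4),'rpy',s['orientation'].round(2),'gap',round(s['finger_gap'],4),'F',s['ft_force'].round(1))
    print('shift cur axes',sh.round(4),'rows',n,'each',(sh/n).round(4)); print('shift if turned first',t.inv().apply(d).round(4))
    print('rot',rv.round(4),'rows',m,'each',(rv/m).round(4))
go(*map(float,sys.argv[1:5]))
E
python3 go.py .484 .148 .20 12
```

```text
t 0.15 pos [ 0.224  -0.5019  0.2304] rpy [-1.799e+02 -1.000e-02  2.405e+01] gap 0.0852 F [-0.4 -0.2  0.6]
shift cur axes [ 0.5023 -0.4874  0.0313] rows 18 each [ 0.0279 -0.0271  0.0017]
shift if turned first [ 0.3894 -0.5816  0.0304]
rot [-0.0018 -0.      0.2104] rows 2 each [-0.0009 -0.      0.1052]
```

Emit:
{"method": "jog_arm", "body": {
  "increments": [
    [[0,0,0],[0.025,-0.0243,0.001],0],
    [[0,0,0],[0.025,-0.0243,0.001],0],
    [[0,0,0],[0.025,-0.0243,0.001],0],
    [[0,0,0],[0.025,-0.0243,0.001],0],
    [[0,0,0],[0.025,-0.0243,0.001],0]
  ]
}}

```text
time_s: 0.57
position: [0.2889, -0.3387, 0.2258]
orientation: [-180.0, -0.0, 24.0]
ft_force: [1.0, 0.0, -0.6]
finger_gap: 0.0852
```

Emit:
{"method": "jog_arm", "body": {
  "increments": [
    [[0,0,0],[0.025,-0.0243,0.001],0],
    [[0,0,0],[0.025,-0.0243,0.001],0],
    [[0,0,0],[0.025,-0.0243,0.001],0],
    [[0,0,0],[0.025,-0.0243,0.001],0],
    [[0,0,0],[0.025,-0.0243,0.001],0]
  ]
}}

```text
time_s: 0.98
position: [0.3535, -0.1768, 0.2211]
orientation: [180.0, -0.0, 24.0]
ft_force: [0.4, -1.2, 0.1]
finger_gap: 0.0851
```

Emit:
{"method": "jog_arm", "body": {
  "increments": [
    [[0,0,0],[0.025,-0.0243,0.001],0],
    [[0,0,0],[0.025,-0.0243,0.001],0],
    [[0,0,0],[0.025,-0.0243,0.001],0],
    [[0,0,0],[0.025,-0.0243,0.001],0],
    [[0,0,0],[0.025,-0.0243,0.001],0]
  ]
}}

```text
time_s: 1.4
position: [0.4181, -0.0148, 0.2161]
orientation: [180.0, -0.0, 24.1]
ft_force: [0.0, -0.5, -1.0]
finger_gap: 0.0853
```

Emit:
{"method": "jog_arm", "body": {
  "increments": [
    [[0,0,0],[0.025,-0.0243,0.001],0],
    [[0,0,0],[0.025,-0.0243,0.001],0],
    [[0,0,0],[0.025,-0.0243,0.001],0],
    [[0,0,0.105],[0,0,0],0],
    [[0,0,0.105],[0,0,0],0]
  ]
}}

```text
time_s: 1.82
position: [0.4568, 0.0826, 0.2124]
orientation: [-180.0, 0.1, 12.0]
ft_force: [-0.0, -0.2, -0.2]
finger_gap: 0.0854
```

```bash
python3 go.py .484 .148 .20 12; python3 - <<'E'
from h import *
d=cap('wrist','1');P=pts(d);ok=d['range_z']>0
print(proj(d,[[.484,.147,.104],[.577,.165,.062]]))
z=P[...,2];c=ok&(P[...,0]>.42)&(P[...,0]<.66)&(P[...,1]>.05)&(P[...,1]<.26)
R=lambda q: cv2.minAreaRect((q[:,:2]*1000).astype(np.float32))
for a,b in((.095,.112),(.06,.065),(.054,.0603)):
    q=P[c&(z>a)&(z<b)]; 
    if len(q)>3: print(a,len(q),R(q),np.median(q[:,2]))
E
```

```text
t 1.82 pos [0.4568 0.0826 0.2124] rpy [-1.7998e+02  1.0000e-01  1.1970e+01] gap 0.0854 F [-0.  -0.2 -0.2]
shift cur axes [ 0.0402 -0.0583  0.0124] rows 2 each [ 0.0201 -0.0292  0.0062]
shift if turned first [ 0.0402 -0.0583  0.0124]
rot [-0.0003  0.0017 -0.0005] rows 1 each [-0.0003  0.0017 -0.0005]
[[194.14794548 146.12873062]
 [199.24815301  37.63260619]]
0.095 620 ((484.60760498046875, 148.5024871826172), (36.04402542114258, 12.350154876708984), 16.895715713500977) 0.10370785245962752
0.06 383 ((534.9550170898438, 158.87522888183594), (134.31031799316406, 74.0295181274414), 10.96957015991211) 0.06136204508359616
0.054 2483 ((541.5376586914062, 159.5334930419922), (132.9199981689453, 73.98084259033203), 11.562176704406738) 0.05788071381201526
```

View pics/wrist_1.png

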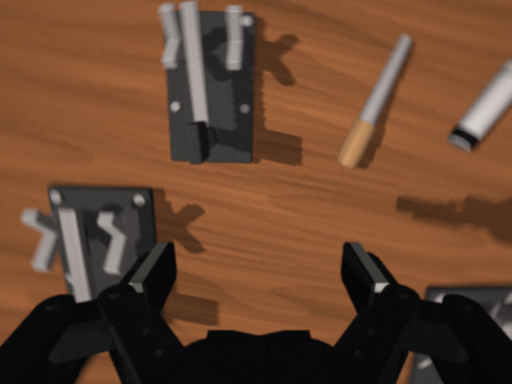

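Wrist picture: small cradle at (210,90), with its bar between the V blocks and the wing at (200,140). The wing measures (0.4846, 0.1485), top 0.1037, 36×12 mm, yaw 16.9°, against a base yaw of 10.9°.

```bash
python3 go.py .4845 .148 .14 17
```

```text
t 1.87 pos [0.4566 0.0818 0.2126] rpy [-1.80e+02  9.00e-02  1.17e+01] gap 0.0855 F [0.2 1.  0.5]
shift cur axes [ 0.0408 -0.0592  0.0725] rows 3 each [ 0.0136 -0.0197  0.0242]
shift if turned first [ 0.046  -0.0552  0.0726]
rot [-0.0001  0.0016 -0.0924] rows 1 each [-0.0001  0.0016 -0.0924]
```

Emit:
{"method": "jog_arm", "body": {
  "increments": [
    [[0,0,0],[0.0136,-0.0197,0.0182],0],
    [[0,0,0],[0.0136,-0.0197,0.0182],0],
    [[0,0,0],[0.0136,-0.0197,0.0181],0],
    [[0,0,-0.09],[0,0,0],0],
    [[0,0,0],[0,0,0.018],0]
  ]
}}

```text
time_s: 2.28
position: [0.4858, 0.148, 0.1421]
orientation: [180.0, -0.2, 17.6]
ft_force: [0.7, 0.9, -0.2]
finger_gap: 0.0857
```

```bash
python3 go.py .4845 .148 .068 17
```

```text
t 2.28 pos [0.4858 0.148  0.1421] rpy [179.98  -0.21  17.55] gap 0.0857 F [ 0.7  0.9 -0.2]
shift cur axes [-0.0015 -0.0005  0.0741] rows 2 each [-0.0008 -0.0002  0.0371]
shift if turned first [-0.0013 -0.0004  0.0741]
rot [ 0.0004 -0.0036  0.0097] rows 1 each [ 0.0004 -0.0036  0.0097]
```

Emit:
{"method": "jog_arm", "body": {
  "increments": [
    [[0,0,0],[-0.001,0,0.025],0],
    [[0,0,0],[0,0,0.025],0],
    [[0,0,0],[0,0,0.022],0],
    [[0,0,0],[0,0,0],120],
    [[0,0,0],[0,0,0],160]
  ],
  "force": 40
}}

```text
time_s: 2.7
position: [0.4823, 0.1461, 0.0675]
orientation: [-180.0, 0.2, 17.2]
ft_force: [-0.2, 0.2, 0.7]
finger_gap: 0.0641
```

Emit:
{"method": "jog_arm", "body": {
  "increments": [
    [[0,0,0],[0,0,0],255],
    [[0,0,0],[0,0,0],255],
    [[0,0,0],[0,0,0],255],
    [[0,0,0],[0,0,0],255],
    [[0,0,0],[0,0,0],255]
  ],
  "force": 40
}}

```text
time_s: 3.12
position: [0.4843, 0.1475, 0.0705]
orientation: [-179.9, -0.2, 17.2]
ft_force: [-0.9, 2.4, 4.6]
finger_gap: 0.0114
```

Emit:
{"method": "jog_arm", "body": {
  "increments": [
    [[0,0,0],[0,0,0],255],
    [[0,0,0],[0,0,-0.01],255],
    [[0,0,0],[0,0,-0.01],255],
    [[0,0,0],[0,0,-0.01],255],
    [[0,0,0],[0,0,0],255]
  ],
  "force": 60
}}

```text
time_s: 3.53
position: [0.4841, 0.1475, 0.0995]
orientation: [-179.9, -0.1, 17.2]
ft_force: [2.2, 3.5, -5.9]
finger_gap: 0.0111
```

```bash
python3 go.py .4843 .1477 .098 100; python3 - <<'E'
from h import *
cap('top','1');d=cap('side','1')
cv2.imwrite('pics/c3.png',cv2.resize(d['pixels'][180:290,150:290],None,fx=4,fy=4))
E
```

```text
t 3.53 pos [0.4841 0.1475 0.0995] rpy [-1.7993e+02 -1.4000e-01  1.7200e+01] gap 0.0111 F [ 2.2  3.5 -5.9]
shift cur axes [ 0.0002 -0.0001  0.0015] rows 1 each [ 0.0002 -0.0001  0.0015]
shift if turned first [0.0002 0.0002 0.0015]
rot [ 8.0000e-04 -2.9000e-03 -1.4451e+00] rows 13 each [ 1.000e-04 -2.000e-04 -1.112e-01]
```

View pics/c3.png

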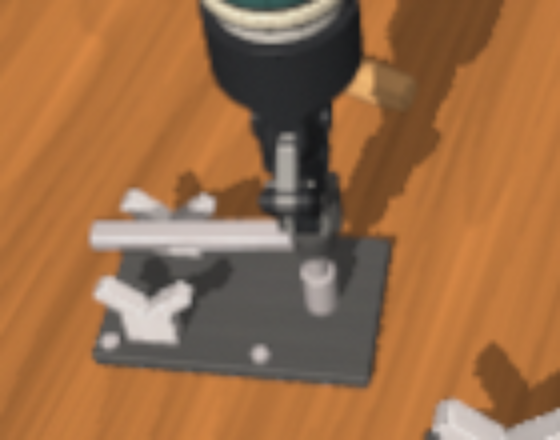

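Crop: the bar is up and clear of the V blocks, with the post showing at (318,285). Turning it aside.

Emit:
{"method": "jog_arm", "body": {
  "increments": [
    [[0,0,-0.11],[0,0,0],255],
    [[0,0,-0.11],[0,0,0],255],
    [[0,0,-0.11],[0,0,0],255],
    [[0,0,-0.11],[0,0,0],255],
    [[0,0,-0.11],[0,0,0],255]
  ]
}}

```text
time_s: 4.05
position: [0.4841, 0.1476, 0.0975]
orientation: [-180.0, -0.1, 49.0]
ft_force: [4.2, 5.5, -6.2]
finger_gap: 0.0116
```

Emit:
{"method": "jog_arm", "body": {
  "increments": [
    [[0,0,-0.11],[0,0,0],255],
    [[0,0,-0.11],[0,0,0],255],
    [[0,0,-0.11],[0,0,0],255],
    [[0,0,-0.11],[0,0,0],255],
    [[0,0,-0.11],[0,0,0],255]
  ]
}}

```text
time_s: 4.47
position: [0.484, 0.1477, 0.0975]
orientation: [180.0, -0.2, 80.5]
ft_force: [3.3, 5.5, -6.2]
finger_gap: 0.0108
```

Emit:
{"method": "jog_arm", "body": {
  "increments": [
    [[0,0,-0.11],[0,0,0],255],
    [[0,0,-0.11],[0,0,0],255],
    [[0,0,-0.03],[0,0,0],255],
    [[0,0,0],[0,0,0],255],
    [[0,0,0],[0,0,0],255]
  ]
}}

```text
time_s: 4.88
position: [0.4839, 0.1478, 0.0975]
orientation: [179.9, -0.1, 94.6]
ft_force: [4.0, 5.7, -7.0]
finger_gap: 0.011
```

```bash
python3 - <<'E'
from h import *
print(observe()['qpos'])
cap('top','2');d=cap('side','2')
cv2.imwrite('pics/c4.png',cv2.resize(d['pixels'][160:290,130:300],None,fx=4,fy=4))
E
```

```text
[10.47328827  3.15467644 95.96580429  0.13111459 80.79411362  5.89360445]
```

View pics/c4.png

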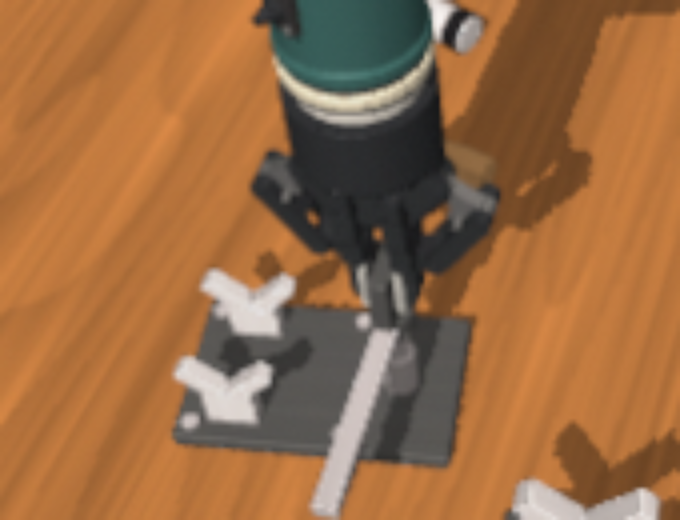

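Crop: the bar is swung aside (tip at (325,500)) and the wing is still held. Next I lower, release and rise.

Emit:
{"method": "jog_arm", "body": {
  "increments": [
    [[0,0,0],[0,0,0.01],255],
    [[0,0,0],[0,0,0.01],255],
    [[0,0,0],[0,0,0.008],255],
    [[0,0,0],[0,0,0],120],
    [[0,0,0],[0,0,0],100]
  ]
}}

```text
time_s: 5.4
position: [0.483, 0.1458, 0.0702]
orientation: [-179.9, 0.1, 94.5]
ft_force: [0.3, -0.1, -0.7]
finger_gap: 0.0344
```

Emit:
{"method": "jog_arm", "body": {
  "increments": [
    [[0,0,0],[0,0,0],90],
    [[0,0,0],[0,0,0],90],
    [[0,0,0],[0,0,-0.03],90],
    [[0,0,0],[0,0,-0.04],90],
    [[0,0,0],[0,0,-0.04],90]
  ]
}}

```text
time_s: 5.82
position: [0.4822, 0.1459, 0.1805]
orientation: [-179.8, 0.1, 94.5]
ft_force: [1.7, -0.4, 0.3]
finger_gap: 0.0553
```

```bash
python3 go.py .586 -.159 .15 160.7
```

```text
t 5.82 pos [0.4822 0.1459 0.1805] rpy [-1.7976e+02  7.0000e-02  9.4510e+01] gap 0.0553 F [ 1.7 -0.4  0.3]
shift cur axes [-0.3121  0.0797  0.0305] rows 9 each [-0.0347  0.0089  0.0034]
shift if turned first [-0.1988 -0.2535  0.0305]
rot [-0.0044 -0.0014 -1.1553] rows 10 each [-4.000e-04 -1.000e-04 -1.155e-01]
```

Emit:
{"method": "jog_arm", "body": {
  "increments": [
    [[0,0,0],[-0.0345,0.0088,0.0],90],
    [[0,0,0],[-0.0345,0.0088,0.0],90],
    [[0,0,0],[-0.0345,0.0088,0.0],90],
    [[0,0,0],[-0.0345,0.0088,0.0],90],
    [[0,0,0],[-0.0345,0.0088,0.0],90]
  ]
}}

```text
time_s: 6.23
position: [0.541, -0.0238, 0.181]
orientation: [180.0, 0.0, 94.5]
ft_force: [1.4, 0.3, -0.4]
finger_gap: 0.0552
```

Emit:
{"method": "jog_arm", "body": {
  "increments": [
    [[0,0,0],[-0.0345,0.0088,0.0],90],
    [[0,0,0],[-0.0345,0.0088,0.0],90],
    [[0,0,0],[-0.035,0.009,0.0],90],
    [[0,0,-0.115],[0,0,0],90],
    [[0,0,-0.115],[0,0,0],90]
  ]
}}

```text
time_s: 6.65
position: [0.5756, -0.1263, 0.18]
orientation: [-179.9, -0.0, 107.8]
ft_force: [-0.4, 1.3, -0.0]
finger_gap: 0.0555
```

Emit:
{"method": "jog_arm", "body": {
  "increments": [
    [[0,0,-0.115],[0,0,0],90],
    [[0,0,-0.115],[0,0,0],90],
    [[0,0,-0.115],[0,0,0],90],
    [[0,0,-0.115],[0,0,0],90],
    [[0,0,-0.115],[0,0,0],90]
  ]
}}

```text
time_s: 7.07
position: [0.5753, -0.1239, 0.1805]
orientation: [-179.9, -0.0, 141.0]
ft_force: [0.2, 0.7, -0.2]
finger_gap: 0.055
```

Emit:
{"method": "jog_arm", "body": {
  "increments": [
    [[0,0,-0.115],[0,0,0],90],
    [[0,0,-0.115],[0,0,0],90],
    [[0,0,-0.115],[0,0,0],90],
    [[0,0,0],[0,0,0],90]
  ]
}}

```text
time_s: 7.4
position: [0.5754, -0.1238, 0.1806]
orientation: [-180.0, -0.0, 160.5]
ft_force: [0.3, -0.8, 0.2]
finger_gap: 0.0551
```

```bash
python3 - <<'E'
from h import *
d=cap('wrist','2');P=pts(d);ok=d['range_z']>0;z=P[...,2];br=d['pixels'].min(2)
R=lambda q: cv2.minAreaRect((q[:,:2]*1000).astype(np.float32))
print(proj(d,[[.586,-.159,.015],[.67,-.19,.015]]))
h=ok&(P[...,0]>.52)&(P[...,0]<.70)&(P[...,1]>-.21)&(P[...,1]<-.11)&(z>.008)&(z<.05)
q=P[h]; print(len(q),R(q)); q=P[h&(z>.02)]; print(len(q),R(q),q[:,2].max())
# wing / bar after release, top view
t=cap('top','3');P=pts(t);ok=t['range_z']>0;z=P[...,2]
c=ok&(P[...,0]>.42)&(P[...,0]<.66)&(P[...,1]>.05)&(P[...,1]<.32)
q=P[c&(z>.095)&(z<.12)];print('wing',len(q),R(q),np.median(q[:,2]))
q=P[c&(z>.05)&(z<.07)&(P[...,0]<.53)];print('bar',R(q),np.median(q[:,2]))
q=P[c&(z>.03)&(z<.07)&(P[...,0]>.54)];print('V',R(q))
E
python3 go.py .586 -.159 .15 160.7
```

```text
[[231.30949483 192.70739146]
 [232.48094598 262.14085005]]
2599 ((605.7902221679688, -166.23956298828125), (30.596576690673828, 140.73565673828125), 70.56319427490234)
2376 ((599.8153076171875, -164.13751220703125), (29.08599281311035, 128.0348358154297), 70.51563262939453) 0.031658889435256854
wing 89 ((484.6071472167969, 146.50396728515625), (12.187921524047852, 35.07311248779297), 4.280205249786377) 0.10408041779051913
bar ((482.32586669921875, 200.5839385986328), (23.681446075439453, 140.80499267578125), 1.4889934062957764) 0.05839113185173572
V ((577.651611328125, 164.69664001464844), (55.389068603515625, 74.06326293945312), 10.502280235290527)
t 7.5 pos [ 0.5755 -0.1237  0.1806] rpy [-1.7997e+02 -2.0000e-02  1.6024e+02] gap 0.0551 F [-0.2  1.5 -0.4]
shift cur axes [-0.0219 -0.0296  0.0306] rows 2 each [-0.0109 -0.0148  0.0153]
shift if turned first [-0.0216 -0.0298  0.0306]
rot [-0.0005 -0.0003 -0.0081] rows 1 each [-0.0005 -0.0003 -0.0081]
```

View pics/wrist_2.png

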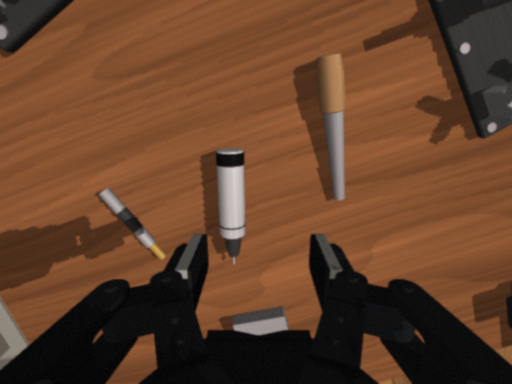

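View pics/top_3.png

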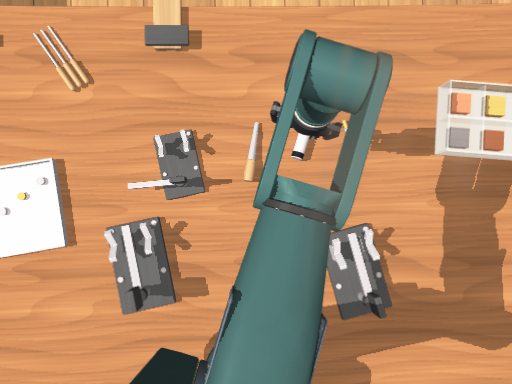

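Wrist picture: handpiece tail at (230,155), nose at (234,250), with pin vise and mandrel well clear. Top picture: bar aside with its tip at (130,186). Barrel centre measures (0.5866, −0.1594), yaw −19.5°.

```bash
python3 go.py .5866 -.1594 .06 160.5
```

```text
t 7.5 pos [ 0.5755 -0.1237  0.1806] rpy [-1.7997e+02 -2.0000e-02  1.6024e+02] gap 0.0551 F [-0.2  1.5 -0.4]
shift cur axes [-0.0226 -0.0298  0.1206] rows 4 each [-0.0056 -0.0074  0.0302]
shift if turned first [-0.0224 -0.0299  0.1206]
rot [-0.0005 -0.0003 -0.0046] rows 1 each [-0.0005 -0.0003 -0.0046]
```

Emit:
{"method": "jog_arm", "body": {
  "increments": [
    [[0,0,0],[-0.0112,-0.0149,0.01],90],
    [[0,0,0],[-0.0112,-0.0149,0.035],90],
    [[0,0,0],[0,0,0.035],90],
    [[0,0,0],[0,0,0.035],90],
    [[0,0,0],[0,0,0],90]
  ]
}}

```text
time_s: 7.92
position: [0.581, -0.1575, 0.0567]
orientation: [-180.0, -1.0, 160.2]
ft_force: [-0.8, 0.2, -1.7]
finger_gap: 0.0555
```

```bash
python3 go.py .5866 -.1594 .004 160.5
```

```text
t 7.92 pos [ 0.581  -0.1575  0.0567] rpy [-180.     -0.97  160.25] gap 0.0555 F [-0.8  0.2 -1.7]
shift cur axes [-0.0068  0.0001  0.0526] rows 2 each [-0.0034  0.      0.0263]
shift if turned first [-0.0059  0.0001  0.0527]
rot [-0.     -0.017  -0.0044] rows 1 each [-0.     -0.017  -0.0044]
```

Emit:
{"method": "jog_arm", "body": {
  "increments": [
    [[0,0,0],[0,0,0],90],
    [[0,0,0],[0,0,0],90],
    [[0,0,0],[0,0,0],90]
  ]
}}

```text
time_s: 8.17
position: [0.5889, -0.1597, 0.0695]
orientation: [-180.0, 0.4, 160.4]
ft_force: [0.3, 0.0, 0.1]
finger_gap: 0.0555
```

```bash
python3 go.py .5866 -.1594 .004 160.5
```

```text
t 8.17 pos [ 0.5889 -0.1597  0.0695] rpy [-179.99    0.36  160.4 ] gap 0.0555 F [0.3 0.  0.1]
shift cur axes [ 0.0027 -0.0005  0.0655] rows 2 each [ 0.0014 -0.0002  0.0328]
shift if turned first [ 0.0023 -0.0005  0.0655]
rot [-0.0002  0.0063 -0.0018] rows 1 each [-0.0002  0.0063 -0.0018]
```

Emit:
{"method": "jog_arm", "body": {
  "increments": [
    [[0,0,0],[0,0,0.012],90],
    [[0,0,0],[0,0,0.014],90],
    [[0,0,0],[0,0,0.014],90],
    [[0,0,0],[0,0,0.01],90],
    [[0,0,0],[0,0,0.006],90]
  ]
}}

```text
time_s: 8.58
position: [0.5865, -0.1589, 0.009]
orientation: [-180.0, -0.0, 160.4]
ft_force: [0.1, -0.3, -0.9]
finger_gap: 0.0549
```

Emit:
{"method": "jog_arm", "body": {
  "increments": [
    [[0,0,0],[0,0,0.003],90],
    [[0,0,0],[0,0,0.002],90],
    [[0,0,0],[0,0,0],90]
  ]
}}

```text
time_s: 8.83
position: [0.5871, -0.1592, 0.005]
orientation: [-180.0, 0.0, 160.4]
ft_force: [0.1, 0.4, 0.0]
finger_gap: 0.0555
```

```bash
python3 go.py .5866 -.1594 .004 160.5
```

```text
t 8.83 pos [ 0.5871 -0.1592  0.005 ] rpy [-1.7999e+02  4.0000e-02  1.6042e+02] gap 0.0555 F [0.1 0.4 0. ]
shift cur axes [ 0.0004 -0.0004  0.001 ] rows 1 each [ 0.0004 -0.0004  0.001 ]
shift if turned first [ 0.0004 -0.0004  0.001 ]
rot [-0.0001  0.0006 -0.0015] rows 1 each [-0.0001  0.0006 -0.0015]
```

Emit:
{"method": "jog_arm", "body": {
  "increments": [
    [[0,0,0],[0,0,0.0035],120],
    [[0,0,0],[0,0,0],255],
    [[0,0,0],[0,0,0],255],
    [[0,0,0],[0,0,0],255],
    [[0,0,0],[0,0,0],255]
  ],
  "force": 50
}}

```text
time_s: 9.25
position: [0.5871, -0.1592, 0.0017]
orientation: [-180.0, 0.0, 160.4]
ft_force: [-0.2, -0.4, 0.2]
finger_gap: 0.0282
```

Emit:
{"method": "jog_arm", "body": {
  "increments": [
    [[0,0,0],[0,0,0],255],
    [[0,0,0],[0,0,0],255],
    [[0,0,0],[0,0,-0.015],255],
    [[0,0,0],[0,0,-0.02],255],
    [[0,0,0],[0,0,0],255]
  ]
}}

```text
time_s: 9.67
position: [0.589, -0.1598, 0.0397]
orientation: [180.0, 0.4, 160.4]
ft_force: [1.7, -0.2, -0.9]
finger_gap: 0.0286
```

```bash
python3 go.py .5775 .1655 .2 100.8
```

```text
t 9.67 pos [ 0.589  -0.1598  0.0397] rpy [180.     0.36 160.42] gap 0.0286 F [ 1.7 -0.2 -0.9]
shift cur axes [ 0.1188  0.3026 -0.161 ] rows 10 each [ 0.0119  0.0303 -0.0161]
shift if turned first [ 0.3217  0.0497 -0.1603]
rot [0.0033 0.0057 1.0405] rows 9 each [0.0004 0.0006 0.1156]
```

Gripped and lifted, gap 28.6 mm. Rise, turn, look, then carry.

Emit:
{"method": "jog_arm", "body": {
  "increments": [
    [[0,0,0],[0,0,-0.02],255],
    [[0,0,0],[0,0,-0.03],255],
    [[0,0,0],[0,0,-0.03],255],
    [[0,0,0],[0,0,-0.03],255],
    [[0,0,0],[0,0,-0.02],255]
  ]
}}

```text
time_s: 10.08
position: [0.5875, -0.1593, 0.1685]
orientation: [180.0, 0.2, 160.4]
ft_force: [0.7, -0.6, -0.8]
finger_gap: 0.029
```

Emit:
{"method": "jog_arm", "body": {
  "increments": [
    [[0,0,0],[0.012,0.03,-0.005],255],
    [[0,0,0],[0.012,0.03,-0.005],255],
    [[0,0,0],[0.012,0.03,0],255],
    [[0,0,0],[0.012,0.03,0],255],
    [[0,0,0],[0.012,0.03,0],255]
  ]
}}

```text
time_s: 10.5
position: [0.5799, 0.0038, 0.175]
orientation: [-180.0, -0.1, 160.4]
ft_force: [0.9, 1.6, -2.1]
finger_gap: 0.0281
```

Emit:
{"method": "jog_arm", "body": {
  "increments": [
    [[0,0,0],[0.012,0.03,0],255],
    [[0,0,0],[0.012,0.03,0],255],
    [[0,0,0],[0.012,0.03,0],255],
    [[0,0,0],[0.012,0.03,0],255],
    [[0,0,0.104],[0,0,0],255]
  ]
}}

```text
time_s: 10.92
position: [0.5742, 0.1377, 0.1746]
orientation: [179.8, -0.2, 154.7]
ft_force: [0.4, -0.1, -2.3]
finger_gap: 0.0285
```

Emit:
{"method": "jog_arm", "body": {
  "increments": [
    [[0,0,0.104],[0,0,0],255],
    [[0,0,0.104],[0,0,0],255],
    [[0,0,0.104],[0,0,0],255],
    [[0,0,0.104],[0,0,0],255],
    [[0,0,0.104],[0,0,0],255]
  ]
}}

```text
time_s: 11.33
position: [0.5751, 0.1316, 0.1746]
orientation: [-179.9, -0.1, 124.4]
ft_force: [-0.1, -0.4, -2.9]
finger_gap: 0.0289
```

Emit:
{"method": "jog_arm", "body": {
  "increments": [
    [[0,0,0.104],[0,0,0],255],
    [[0,0,0.104],[0,0,0],255],
    [[0,0,0.104],[0,0,0],255],
    [[0,0,0.104],[0,0,0],255],
    [[0,0,0],[0,0,0],255]
  ]
}}

```text
time_s: 11.75
position: [0.5751, 0.1315, 0.1747]
orientation: [-179.9, -0.0, 100.7]
ft_force: [0.0, -0.4, -1.8]
finger_gap: 0.0283
```

```bash
python3 go.py .5775 .1655 .13 100.8; python3 - <<'E'
from h import *
w=cap('wrist','4');d=cap('side','4')
a=d['pixels']; cv2.imwrite('pics/c5.png',np.hstack([a[80:300,120:380],w['pixels'][100:320,126:386]]))
E
```

```text
t 11.75 pos [0.5751 0.1315 0.1747] rpy [-1.7988e+02 -1.0000e-02  1.0074e+02] gap 0.0283 F [ 0.  -0.4 -1.8]
shift cur axes [0.0329 0.0088 0.0447] rows 2 each [0.0165 0.0044 0.0223]
shift if turned first [0.0329 0.0088 0.0447]
rot [-0.0021 -0.0001 -0.0011] rows 1 each [-0.0021 -0.0001 -0.0011]
```

View pics/c5.png

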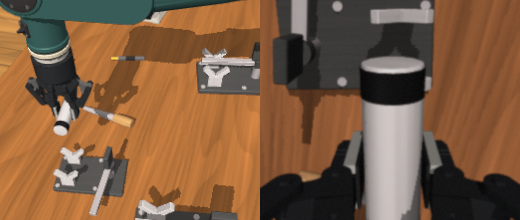

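Crop: side half shows the handpiece held level above the cradle. The wrist half shows the tail end (392,65) centred between the fingers. Checking its tilt and offset relative to the tool.

```bash
python3 - <<'E'
from h import *
w=load('wrist','4');P=pts(w);ok=w['range_z']>0
s=observe();p=s['position'];a=np.radians(100.74)
ex=np.array([np.cos(a),np.sin(a)]);ey=np.array([np.sin(a),-np.cos(a)])
D=P-p; X=D[...,:2]@ex;Y=D[...,:2]@ey;Z=D[...,2]
m=ok&(abs(Y)<.016)&(X>.01)&(X<.07)&(Z>-.02)&(Z<.05)
print(m.sum(),'X max',np.percentile(X[m],99.5),'Yrange',np.percentile(Y[m],[.5,99.5]))
for x0 in(.02,.03,.04):
    k=m&(X>x0)&(X<x0+.008); print(x0,'top Z',np.percentile(Z[k],95),'Ymid',Y[k].min(),Y[k].max())
E
```

```text
6273 X max 0.05120040957041749 Yrange [-0.01571994  0.01555777]
0.02 top Z 0.02803492889211408 Ymid -0.013822373065907704 0.015403170919973477
0.03 top Z 0.028386600998711563 Ymid -0.014693094634978296 0.015230092011227062
0.04 top Z 0.028567044834485834 Ymid -0.014214046676666852 0.015684480203301196
```

Emit:
{"method": "jog_arm", "body": {
  "increments": [
    [[0,0,0],[0.008,0.0022,0],255],
    [[0,0,0],[0.008,0.0022,0.01],255],
    [[0,0,0],[0.008,0.0022,0.02],255],
    [[0,0,0],[0.008,0.0022,0.02],255],
    [[0,0,0],[0,0,0.015],255]
  ]
}}

```text
time_s: 12.27
position: [0.5772, 0.167, 0.1087]
orientation: [-179.9, -0.1, 101.0]
ft_force: [0.1, 0.3, -1.9]
finger_gap: 0.0284
```

Emit:
{"method": "jog_arm", "body": {
  "increments": [
    [[0,0,0],[0,0,0.01],255],
    [[0,0,0],[0,0,0],255],
    [[0,0,0],[0,0,0],255],
    [[0,0,0],[0,0,0],255]
  ]
}}

```text
time_s: 12.6
position: [0.5789, 0.1648, 0.1024]
orientation: [179.9, 0.0, 100.8]
ft_force: [0.7, -0.2, -2.7]
finger_gap: 0.0282
```

```bash
python3 go.py .5775 .1655 .0486 100.8; python3 - <<'E'
from h import *
d=cap('side','5');w=cap('wrist','5')
a=cv2.resize(d['pixels'][150:290,140:280],None,fx=3,fy=3); cv2.imwrite('pics/c6.png',np.hstack([a,cv2.resize(w['pixels'],(380,285))[:0+285].repeat(1,0) if 0 else cv2.copyMakeBorder(cv2.resize(w['pixels'],(376,282)),0,138,0,0,0)]))
P=pts(w);ok=w['range_z']>0;z=P[...,2]
c=ok&(P[...,0]>.52)&(P[...,0]<.64)&(P[...,1]>.06)&(P[...,1]<.30)
for v in ((.185,.215),(.115,.145)):
    k=c&(z>.055)&(z<.066)&(P[...,1]>v[0])&(P[...,1]<v[1]); q=P[k]
    if len(q): print(len(q),cv2.minAreaRect((q[:,:2]*1000).astype(np.float32)))
E
```

```text
t 12.6 pos [0.5789 0.1648 0.1024] rpy [179.88   0.   100.84] gap 0.0282 F [ 0.7 -0.2 -2.7]
shift cur axes [ 0.001  -0.0014  0.0538] rows 2 each [ 0.0005 -0.0007  0.0269]
shift if turned first [ 0.001  -0.0012  0.0538]
rot [0.0021 0.0001 0.0007] rows 1 each [0.0021 0.0001 0.0007]
297 ((571.798583984375, 197.60003662109375), (55.57696533203125, 11.88770866394043), 11.070876121520996)
```

View pics/c6.png

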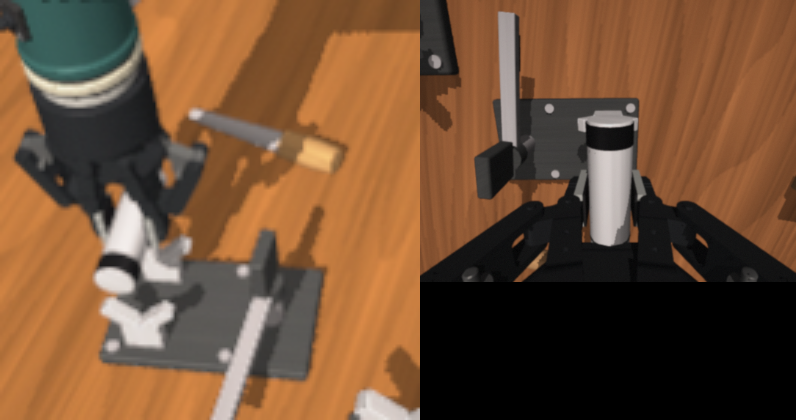

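Crop: the barrel is directly over the V blocks (tail at (118,275) in the side view, centred on the V at (608,120) in the wrist view). Lowering.

Emit:
{"method": "jog_arm", "body": {
  "increments": [
    [[0,0,0],[0.001,-0.001,0.008],255],
    [[0,0,0],[0,0,0.01],255],
    [[0,0,0],[0,0,0.01],255],
    [[0,0,0],[0,0,0.008],255],
    [[0,0,0],[0,0,0.006],255]
  ]
}}

```text
time_s: 13.12
position: [0.5759, 0.1651, 0.057]
orientation: [-179.8, 0.0, 100.8]
ft_force: [0.6, -0.3, -2.1]
finger_gap: 0.028
```

Emit:
{"method": "jog_arm", "body": {
  "increments": [
    [[0,0,0],[0,0,0.003],255],
    [[0,0,0],[0,0,0.002],255],
    [[0,0,0],[0,0,0],255],
    [[0,0,0],[0,0,0],255]
  ]
}}

```text
time_s: 13.45
position: [0.5772, 0.1654, 0.0545]
orientation: [180.0, 0.0, 100.8]
ft_force: [-0.6, -0.5, -1.2]
finger_gap: 0.0286
```

Emit:
{"method": "jog_arm", "body": {
  "increments": [
    [[0,0,0],[0,0,0.002],255],
    [[0,0,0],[0,0,0.002],255],
    [[0,0,0],[0,0,0.001],255],
    [[0,0,0],[0,0,0],255],
    [[0,0,0],[0,0,0],255]
  ]
}}

```text
time_s: 13.87
position: [0.577, 0.1654, 0.0493]
orientation: [180.0, 0.0, 100.8]
ft_force: [-0.1, -0.6, -1.0]
finger_gap: 0.0282
```

Emit:
{"method": "jog_arm", "body": {
  "increments": [
    [[0,0,0],[0,0,0.001],255],
    [[0,0,0],[0,0,0],255],
    [[0,0,0],[0,0,0],255]
  ]
}}

```text
time_s: 14.12
position: [0.5773, 0.1654, 0.0487]
orientation: [179.9, 0.0, 100.8]
ft_force: [-0.7, -0.1, -0.0]
finger_gap: 0.0284
```

Emit:
{"method": "jog_arm", "body": {
  "increments": [
    [[0,0,0],[0,0,0.0005],255],
    [[0,0,0],[0,0,0],150],
    [[0,0,0],[0,0,0],140],
    [[0,0,0],[0,0,0],110],
    [[0,0,0],[0,0,0],100]
  ]
}}

```text
time_s: 14.53
position: [0.577, 0.1654, 0.0477]
orientation: [180.0, 0.0, 100.8]
ft_force: [0.4, 1.0, 0.1]
finger_gap: 0.0519
```

Emit:
{"method": "jog_arm", "body": {
  "increments": [
    [[0,0,0],[0,0,0],100],
    [[0,0,0],[0,0,-0.01],100],
    [[0,0,0],[0,0,-0.02],100],
    [[0,0,0],[0,0,-0.035],100],
    [[0,0,0],[0,0,-0.035],100]
  ]
}}

```text
time_s: 14.95
position: [0.5759, 0.1652, 0.1479]
orientation: [-179.8, 0.0, 100.8]
ft_force: [1.0, 0.7, 0.2]
finger_gap: 0.0518
```

Emit:
{"method": "jog_arm", "body": {
  "increments": [
    [[0,0,0],[0,0,-0.035],100],
    [[0,0,0],[-0.03,0,0],90],
    [[0,0,0],[-0.03,0,0],90],
    [[0,0,0],[-0.03,0,0],90],
    [[0,0,0],[0,0,0],90]
  ]
}}

```text
time_s: 15.37
position: [0.5949, 0.072, 0.184]
orientation: [179.9, 0.2, 100.5]
ft_force: [-0.7, 0.8, 0.0]
finger_gap: 0.055
```

```bash
python3 - <<'E'
from h import *
R=lambda q: cv2.minAreaRect((q[:,:2]*1000).astype(np.float32))
for n in('wrist','top','side'):
    d=cap(n,'6');P=pts(d);ok=d['range_z']>0;z=P[...,2]
    c=ok&(P[...,0]>.42)&(P[...,0]<.66)&(P[...,1]>.05)&(P[...,1]<.29)
    q=P[c&(z>.095)&(z<.115)&(P[...,0]<.52)]; print(n,'wing',len(q),len(q)>5 and R(q))
    q=P[c&(z>.066)&(z<.082)&(P[...,0]>.53)]; print('  barrel',len(q),len(q)>5 and (R(q),np.percentile(q[:,2],97)))
s=load('side','6');w=load('wrist','6');cv2.imwrite('pics/c7.png',np.hstack([cv2.resize(s['pixels'][160:288,140:290],(450,384)),w['pixels'][:,80:430]]))
E
```

```text
wrist wing 1031 ((484.79522705078125, 148.597412109375), (13.022757530212402, 36.248619079589844), 5.28351354598999)
  barrel 4767 (((580.6322021484375, 152.87564086914062), (29.40491485595703, 127.90481567382812), 11.41552734375), np.float64(0.07757161328340972))
top wing 11 ((490.0263366699219, 145.42800903320312), (1.2576385736465454, 31.520103454589844), 4.362202167510986)
  barrel 442 (((580.815185546875, 146.196044921875), (28.795562744140625, 99.95919036865234), 11.11633586883545), np.float64(0.07918835144390085))
side wing 91 ((483.1501770019531, 148.94461059570312), (12.123064994812012, 35.35539245605469), 2.8978521823883057)
  barrel 474 (((577.5095825195312, 152.39195251464844), (29.38053321838379, 128.0291748046875), 10.806349754333496), np.float64(0.07863577712627774))
```

View pics/c7.png

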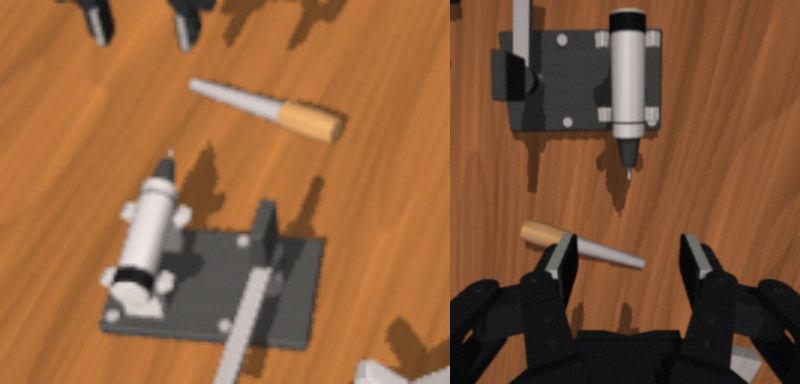

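Crop: the barrel lies in both V blocks, and the bar is aside. Barrel centre measures (0.578, 0.1666), top 0.0776, 11° yaw — seated. Back to the wing.

```bash
python3 go.py .4845 .1482 .15 94.7
```

```text
t 15.52 pos [0.5939 0.077  0.1833] rpy [ 1.7997e+02 -4.0000e-02  1.0078e+02] gap 0.0552 F [1.3 0.  0.9]
shift cur axes [ 0.0903 -0.0942  0.0333] rows 4 each [ 0.0226 -0.0235  0.0083]
shift if turned first [ 0.0799 -0.1032  0.0333]
rot [ 0.0005 -0.0007  0.1062] rows 1 each [ 0.0005 -0.0007  0.1062]
```

Emit:
{"method": "jog_arm", "body": {
  "increments": [
    [[0,0,0],[0.0226,-0.0236,0],90],
    [[0,0,0],[0.0226,-0.0236,0],90],
    [[0,0,0],[0.0226,-0.0235,0],90],
    [[0,0,0],[0.0225,-0.0235,0],90],
    [[0,0,0.106],[0,0,0],90]
  ]
}}

```text
time_s: 15.93
position: [0.4796, 0.152, 0.1831]
orientation: [-179.8, -0.2, 95.0]
ft_force: [0.6, -0.0, -0.3]
finger_gap: 0.0552
```

Emit:
{"method": "jog_arm", "body": {
  "increments": [
    [[0,0,0],[0,0,0.02],90],
    [[0,0,0],[0,0,0.01],90],
    [[0,0,0],[0,0,0],90],
    [[0,0,0],[0,0,0],90]
  ]
}}

```text
time_s: 16.27
position: [0.4836, 0.1484, 0.1519]
orientation: [-179.9, 0.0, 94.8]
ft_force: [0.3, 0.4, 0.5]
finger_gap: 0.0552
```

```bash
python3 go.py .4845 .1482 .068 94.7
```

```text
t 16.27 pos [0.4836 0.1484 0.1519] rpy [-1.7985e+02  1.0000e-02  9.4820e+01] gap 0.0552 F [0.3 0.4 0.5]
shift cur axes [-0.0003  0.001   0.0839] rows 3 each [-0.0001  0.0003  0.028 ]
shift if turned first [-0.0003  0.0008  0.0839]
rot [-0.0026  0.0001  0.0021] rows 1 each [-0.0026  0.0001  0.0021]
```

Emit:
{"method": "jog_arm", "body": {
  "increments": [
    [[0,0,0],[0,0.001,0.02],90],
    [[0,0,0],[0,0,0.025],90],
    [[0,0,0],[0,0,0.02],90],
    [[0,0,0],[0,0,0.013],90],
    [[0,0,0],[0,0,0.006],90]
  ]
}}

```text
time_s: 16.68
position: [0.4847, 0.1478, 0.067]
orientation: [-179.8, 0.0, 94.7]
ft_force: [-0.6, 0.0, 0.3]
finger_gap: 0.0551
```

Emit:
{"method": "jog_arm", "body": {
  "increments": [
    [[0,0,0],[0,0,0],90],
    [[0,0,0],[0,0,0],150],
    [[0,0,0],[0,0,0],255],
    [[0,0,0],[0,0,0],255],
    [[0,0,0],[0,0,0],255]
  ],
  "force": 60
}}

```text
time_s: 17.1
position: [0.4843, 0.1481, 0.0705]
orientation: [-179.8, -0.0, 94.8]
ft_force: [-4.8, -1.3, 3.2]
finger_gap: 0.0114
```

Emit:
{"method": "jog_arm", "body": {
  "increments": [
    [[0,0,0],[0,0,0],255],
    [[0,0,0],[0,0,0],255],
    [[0,0,0],[0,0,-0.01],255],
    [[0,0,0],[0,0,-0.01],255],
    [[0,0,0],[0,0,-0.01],255]
  ]
}}

```text
time_s: 17.52
position: [0.4842, 0.148, 0.0985]
orientation: [-179.8, 0.0, 94.8]
ft_force: [-1.2, 0.1, -8.0]
finger_gap: 0.0115
```

Emit:
{"method": "jog_arm", "body": {
  "increments": [
    [[0,0,0],[0,0,-0.008],255],
    [[0,0,0],[0,0,-0.005],255],
    [[0,0,0],[0,0,0],255],
    [[0,0,0],[0,0,0],255]
  ]
}}

```text
time_s: 17.85
position: [0.4843, 0.148, 0.1113]
orientation: [-179.8, 0.0, 94.8]
ft_force: [-4.8, 0.3, -7.8]
finger_gap: 0.0113
```

```bash
python3 go.py .4845 .1482 .111 11; python3 - <<'E'
from h import *
d=cap('side','7');cv2.imwrite('pics/c8.png',cv2.resize(d['pixels'][160:288,130:290],None,fx=4,fy=4))
E
```

```text
t 17.85 pos [0.4843 0.148  0.1113] rpy [-179.84    0.     94.76] gap 0.0113 F [-4.8  0.3 -7.8]
shift cur axes [0.0002 0.0002 0.0003] rows 1 each [0.0002 0.0002 0.0003]
shift if turned first [ 0.0002 -0.0001  0.0003]
rot [-0.0022  0.002   1.4619] rows 13 each [-0.0002  0.0002  0.1125]
```

View pics/c8.png

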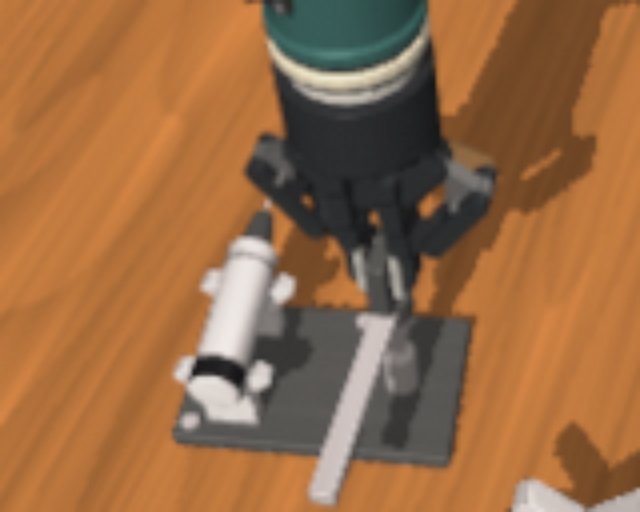

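Crop: bar raised about 41 mm (underside ≈ 0.089, barrel top 0.077). Turning it back across.

Emit:
{"method": "jog_arm", "body": {
  "increments": [
    [[0,0,0.11],[0,0,0],255],
    [[0,0,0.11],[0,0,0],255],
    [[0,0,0.11],[0,0,0],255],
    [[0,0,0.11],[0,0,0],255],
    [[0,0,0.11],[0,0,0],255]
  ]
}}

```text
time_s: 18.32
position: [0.4845, 0.1479, 0.1108]
orientation: [-179.9, 0.1, 63.0]
ft_force: [-4.8, 1.1, -7.2]
finger_gap: 0.0108
```

Emit:
{"method": "jog_arm", "body": {
  "increments": [
    [[0,0,0.11],[0,0,0],255],
    [[0,0,0.11],[0,0,0],255],
    [[0,0,0.11],[0,0,0],255],
    [[0,0,0.11],[0,0,0],255],
    [[0,0,0.11],[0,0,0],255]
  ]
}}

```text
time_s: 18.73
position: [0.4845, 0.1477, 0.1109]
orientation: [-180.0, 0.2, 31.4]
ft_force: [-4.2, 0.4, -7.7]
finger_gap: 0.0115
```

Emit:
{"method": "jog_arm", "body": {
  "increments": [
    [[0,0,0.11],[0,0,0],255],
    [[0,0,0.11],[0,0,0],255],
    [[0,0,0.11],[0,0,0],255],
    [[0,0,0.03],[0,0,0],255],
    [[0,0,0],[0,0,0],255]
  ]
}}

```text
time_s: 19.15
position: [0.4845, 0.1476, 0.1108]
orientation: [180.0, 0.2, 11.1]
ft_force: [-5.5, 0.1, -8.4]
finger_gap: 0.0113
```

```bash
python3 go.py .4845 .1482 .1 11; python3 - <<'E'
from h import *
d=cap('side','8');cv2.imwrite('pics/c9.png',cv2.resize(d['pixels'][160:288,130:290],None,fx=4,fy=4))
E
```

```text
t 19.15 pos [0.4845 0.1476 0.1108] rpy [1.7996e+02 1.6000e-01 1.1080e+01] gap 0.0113 F [-5.5  0.1 -8.4]
shift cur axes [ 0.0001 -0.0006  0.0108] rows 1 each [ 0.0001 -0.0006  0.0108]
shift if turned first [ 0.0001 -0.0006  0.0108]
rot [0.0007 0.0029 0.0015] rows 1 each [0.0007 0.0029 0.0015]
```

View pics/c9.png

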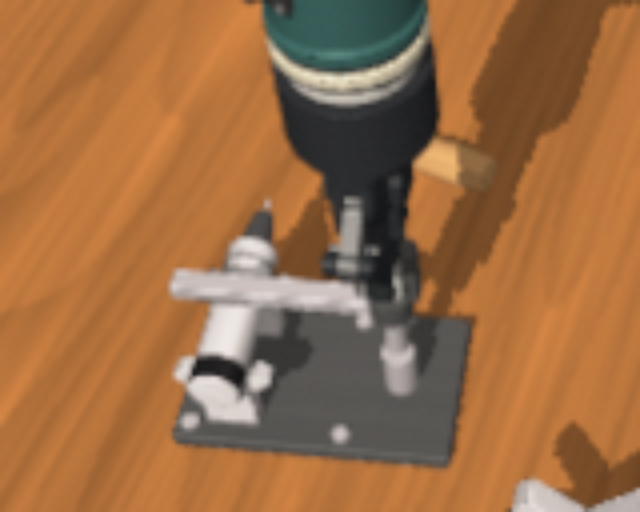

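Crop: the bar crosses the barrel, wing held at (385,250). Lowering 11 mm.

Emit:
{"method": "jog_arm", "body": {
  "increments": [
    [[0,0,0],[0,0,0.004],255],
    [[0,0,0],[0,0,0.004],255],
    [[0,0,0],[0,0,0.002],255],
    [[0,0,0],[0,0,0.001],255],
    [[0,0,0],[0,0,0],255]
  ]
}}

```text
time_s: 19.62
position: [0.4846, 0.1476, 0.1002]
orientation: [180.0, 0.1, 11.1]
ft_force: [-5.5, -0.6, -7.3]
finger_gap: 0.0111
```

Emit:
{"method": "jog_arm", "body": {
  "increments": [
    [[0,0,0],[0,0,0.0005],255],
    [[0,0,0],[0,0,0],180],
    [[0,0,0],[0,0,0],120],
    [[0,0,0],[0,0,0],90],
    [[0,0,0],[0,0,0],90]
  ]
}}

```text
time_s: 20.03
position: [0.4876, 0.1484, 0.1025]
orientation: [180.0, -0.3, 11.1]
ft_force: [-0.2, 0.7, 0.2]
finger_gap: 0.0548
```

Emit:
{"method": "jog_arm", "body": {
  "increments": [
    [[0,0,0],[0,0,0],90],
    [[0,0,0],[0,0,-0.01],90],
    [[0,0,0],[0,0,-0.03],90],
    [[0,0,0],[0,0,-0.04],90],
    [[0,0,0],[0,0,-0.03],90]
  ]
}}

```text
time_s: 20.45
position: [0.4858, 0.1481, 0.2136]
orientation: [180.0, -0.2, 11.1]
ft_force: [0.4, -0.5, 0.0]
finger_gap: 0.0553
```

Emit:
{"method": "jog_arm", "body": {
  "increments": [
    [[0,0,0],[-0.01,0.035,0],90],
    [[0,0,0],[-0.01,0.035,0],90],
    [[0,0,0],[-0.01,0.035,0],90],
    [[0,0,0],[-0.01,0.035,0],90],
    [[0,0,0],[0,0,0],90]
  ]
}}

```text
time_s: 20.87
position: [0.473, -0.0025, 0.2116]
orientation: [179.7, -0.1, 10.7]
ft_force: [-0.5, 0.7, 0.0]
finger_gap: 0.055
```

```bash
python3 - <<'E'
from h import *
R=lambda q: cv2.minAreaRect((q[:,:2]*1000).astype(np.float32))
for n in('wrist','top','side'):
    d=cap(n,'9');P=pts(d);ok=d['range_z']>0;z=P[...,2]
    c=ok&(P[...,0]>.42)&(P[...,0]<.66)&(P[...,1]>.05)&(P[...,1]<.29)
    q=P[c&(z>.12)&(z<.145)&(P[...,0]<.52)]; print(n,'wing',len(q),len(q)>5 and (R(q),np.percentile(q[:,2],[50,95])))
    q=P[c&(z>.084)&(z<.096)&(P[...,0]>.505)]; print('  bar',len(q),len(q)>5 and (R(q),np.median(q[:,2])))
    q=P[c&(z>.066)&(z<.082)&(P[...,0]>.53)]; print('  barrel',len(q),len(q)>5 and (R(q),np.percentile(q[:,2],97)))
s=load('side','9');w=load('wrist','9');cv2.imwrite('pics/c10.png',np.hstack([cv2.resize(s['pixels'][160:288,140:290],(450,384)),w['pixels'][:,80:430]]))
print(observe())
E
```

```text
wrist wing 944 (((484.5620422363281, 147.92166137695312), (35.86355972290039, 13.579656600952148), 11.551671028137207), array([0.12981251, 0.13138208]))
  bar 1441 (((553.935302734375, 161.52178955078125), (101.05253601074219, 14.874812126159668), 10.672754287719727), np.float64(0.08474145030861702))
  barrel 3968 (((568.2515869140625, 154.69284057617188), (125.0340805053711, 73.13264465332031), 83.0029067993164), np.float64(0.0796932866189277))
top wing 97 (((484.3755798339844, 146.49270629882812), (35.571388244628906, 12.090311050415039), 11.033307075500488), array([0.12999902, 0.13298842]))
  bar 180 (((556.400634765625, 160.23117065429688), (101.71295928955078, 13.77316951751709), 10.45248031616211), np.float64(0.08545339229393517))
  barrel 390 (((577.4022827148438, 169.1058349609375), (83.99347686767578, 70.80010223388672), 69.47178649902344), np.float64(0.07950049748193137))
side wing 113 (((483.3474426269531, 148.89044189453125), (35.6102180480957, 13.841667175292969), 8.494407653808594), array([0.1289174 , 0.13162276]))
  bar 145 (((554.4616088867188, 161.5441131591797), (10
[... 204 characters left out ...]
), np.float64(0.08085629789550683))
{'time_s': 21.0167, 'qpos': array([-6.54621033e+00, -4.63504098e+00,  9.04761021e+01,  3.58273448e-02,
        9.40771179e+01,  7.24230909e+01]), 'qd': array([ 1.93202892,  0.36017022,  0.19749339,  0.04182379, -0.09036947,
        0.06578531]), 'joint_efforts': array([-8.21267087e-01, -2.77153015e+01, -3.11893809e+01, -8.03009584e-02,
       -4.95870991e-03, -5.95446167e-03]), 'position': array([0.47337946, 0.0028538 , 0.2111444 ]), 'orientation': array([-1.79990644e+02, -8.87925344e-02,  1.10332644e+01]), 'ft_force': array([0.02886018, 0.39066671, 0.26164203]), 'ft_torque': array([ 0.04726967, -0.0437426 , -0.01231286]), 'finger_gap': 0.0552691432837407}
```

View pics/c10.png

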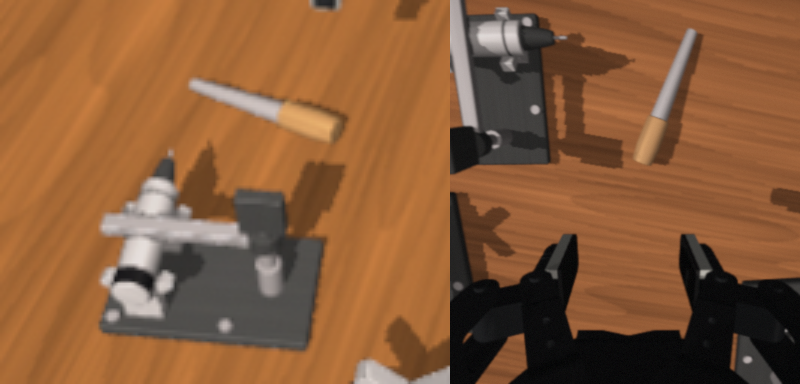

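Crop: the bar lies across the middle of the barrel, the wing is released, and the gripper is clear. One last check of the barrel ridge.

```bash
python3 - <<'E'
from h import *
a=np.radians(10.9);o=np.array([.5777,.1662])
for n in('top','side'):
    d=load(n,'9');P=pts(d);ok=d['range_z']>0;D=P[...,:2]-o
    X=D@[np.cos(a),np.sin(a)];Y=D@[-np.sin(a),np.cos(a)];z=P[...,2]
    for y0,y1 in((-.06,-.04),(-.022,-.01),(.01,.022),(.04,.06)):
        k=ok&(abs(X)<.03)&(Y>y0)&(Y<y1)&(z>.066)&(z<.082)
        print(n,y0,k.sum(),'top',np.percentile(z[k],90).round(4),'Xspan',np.percentile(X[k],[2,98]).round(4),'Ymax',Y[k].min().round(4),Y[k].max().round(4))
E
```

```text
top -0.06 18 top 0.0771 Xspan [-0.0093  0.013 ] Ymax -0.0465 -0.04
top -0.022 60 top 0.0774 Xspan [-0.0149  0.012 ] Ymax -0.0218 -0.0103
top 0.01 59 top 0.0775 Xspan [-0.0138  0.0117] Ymax 0.01 0.0219
top 0.04 40 top 0.0782 Xspan [-0.0157  0.013 ] Ymax 0.0401 0.0482
side -0.06 53 top 0.0761 Xspan [-0.0142  0.0106] Ymax -0.0599 -0.04
side -0.022 29 top 0.0769 Xspan [-0.0134  0.0074] Ymax -0.0217 -0.0119
side 0.01 57 top 0.078 Xspan [-0.0165  0.0104] Ymax 0.0101 0.0219
side 0.04 67 top 0.0778 Xspan [-0.0159  0.0107] Ymax 0.0402 0.0492
```

Level, centred within about 2 mm, top at 0.077. Handing in.

```bash
python3 -c "
from cell import manip; print(manip.sign_off())"
```

```text
the job is handed in; nothing more can be done
None
```

The handpiece is clamped in the smallest cradle and the job is handed in at about 21 s; the sign-off reported no verdict. I lifted the bar by its wing and turned it about 84° aside. I then laid the handpiece in the V blocks with its nose toward −y, lifted the bar again, turned it back across the barrel, lowered it and let go.

The last checks, made before hand-in, against the limits:

| Check | Measured | Limit |
|---|---|---|
| Barrel centre, sideways | within about 2 to 3 mm of the seat | 8 mm |
| Barrel centre, lengthwise | within about 2 mm | 15 mm |
| Barrel top height | 76 to 78 mm (77 expected) | seat height ±6 mm |
| Barrel angle to the cradle's y axis (measured before clamping) | within about 1° | 10° |
| Bar turn from straight across | under 0.03 rad (side view) | 0.2 rad |
| Wing height above the seat | about 47 to 51 mm | 44 to 58 mm |

The gripper was clear of everything at hand-in.

- **Heights reading low:** the bar and wing tops measured about 2 to 3 mm lower than the expected height with the bar resting on the barrel. That is about what the camera calibration allows.
- **Camera disagreement:** the cameras disagreed with each other by about 2 to 3 mm in x and y.

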